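# Load a hammer-head blank through the marking station's guard flap

## Task

Load the hammer-head blank into the bench marking station: lay it lengthwise in the open feed tray and let go of it, then push it with the wooden push stick through the sprung guard flap until it is fully home against the end stop inside, which you must feel for: press it home firmly, with about 10 N, but never ram it (25 N is too much). Then draw the stick out so that the flap swings shut behind the blank, and lay the stick flat on the bench beside the station. Keep the gripper off the flap, and do not disturb the oil can or the scriber tin.

Things in the scene. Friction and masses are not known exactly. Their poses are not given: they have to be found in the camera images.
- blank_center (a point): Centre (half-way up) of the hammer-head blank, a dark steel bar 85 mm long, 26 mm wide and 26 mm high, about 0.42 kg, with a 24 x 11 mm eye punched down through its middle; it lies loose on the bench, eye upright. Its x axis runs along the bar (both ends alike), z up.
- stick_center (a point): Centre of the wooden push stick, a plain pine strip 140 mm long, 22 mm wide and 10 mm thick, about 30 g, lying flat on the bench. Its y axis runs along the strip (both ends alike), z up.
- marker: Fixed marking station, grey, 330 mm long, 96 mm wide, 250 mm high at its rear column. Origin on the bench top under the middle of the gate's front face; x is the feed direction (open tray, gate, clear hood), y left, z up. Tray and nest floor at z = 0.012. Gate and hood are 85 mm wide, top at z = 0.070, closed to x = 0.184. Marking head and column stand above the hood from x = 0.098 back.
- tray (a point): Middle of the open feed tray's floor, at marker (-0.065, 0, 0.012), axes as the marker's. The tray is open above and at its rear end, x = -0.123. Its side rails stand 8 mm over the floor and are 6 mm thick; 38 mm apart from x = -0.123 to -0.030, then they narrow evenly to 29 mm apart at the gate and stay so inside.
- gate (a point): Middle of the gate opening's sill at its front face, at marker (0, 0, 0.012), axes as the marker's. The opening is 31 mm wide and 35 mm high from the floor.
- nest (a point): Point on the nest floor under the hood, at marker (0.149, 0, 0.012). The end stop, a steel block 26 mm high with a flat face to the gate, is clamped with its face within 11 mm before or behind this point; its place differs each time and is not measured. The 85 mm blank against it has its rear end 53 to 75 mm past the gate's front face.
- guard_flap (a joint): Angle of the sprung steel flap behind the gate, 28.5 mm wide, 35 mm high, hung by its upper edge at marker x = 0.011, z = 0.050; it swings only inwards. 0 shut, about 1.27 rad over the blank, 1.45 at most. Pushing the blank through takes 3 to 9 N with friction. It drops behind the blank once the rear end is 44 to 48 mm past the gate's front face, then rests on the stick until that is drawn out.
- seat_pin (a joint): Travel of the small part-present pin (brass, 8 mm across) in the end stop's face, 14 mm over the floor: 0 is out (it stands 5.5 mm proud), about 0.0055 m when the blank lies against the stop. Its spring gives less than 1 N, too little to push the blank back.
- oil_can: Green pump oil can, 68 x 85 mm, 176 mm high over its bent spout, standing to the right of the hood; origin at the centre of its underside. A bystander.
- scriber_tin: Round yellow tin of scribers, 69 mm across, 128 mm high, standing to the right behind the push stick; origin at the centre of its underside. A bystander.

How it is judged:
By the outcome, as a careful person would: the job done as asked, in the order asked, and still so for the second after the job is handed in, with the robot touching nothing.
It also fails if it takes over 70 s, if anything falls off the work surface, if the arm or the gripper's body presses on something with over 40 N, if the wrist force passes 120 N, or if a joint passes its speed limit or range.

## Robot

A 6-joint arm with a two-finger parallel gripper is mounted at the origin on a cart in front of the work surface, level with it; the furniture and walls round the work are solid. World frame = base frame: x ahead of the robot, y to its left, z up, the work surface at z = 0. Lengths are in mm, angles in rad, forces in N, time in s.
With the tool pointing down it reaches from about 400 to 925 mm from the base axis. Payload 12.5 kg.
Tool frame: the origin (TCP) lies midway between the tips of the shut fingers; the grasp point (between the pads) lies env.grasp_offset behind it (env.grasp_offset is the distance from the TCP to the grasp point, in mm); x points along the fingers, y is the direction in which the jaws open and shut, and the axes are right-handed (so a half turn about x gives the same grasp; the last joint's range is limited). The gripper opens to 95 mm and grips with 3 to 60 N. Pads are 20 mm wide; open, the fingers measure 119 mm over their backs; the gripper's body (75 mm by 180 mm) begins 59 mm behind the grasp point.
Start: joints at [-1.216, 0.491, 1.559, -0, 1.092, -0.106], TCP at [277.94, -559.818, 214.661] pointing down, gripper open.
Joint ranges: [-3.1, 3.1], [-0.84, 2.19], [0.05, 2.79], [-1.13, 4.28], [0.06, 2.93], [-2.69, 2.69]. Speed limits (rad/s): [2.22, 2.22, 2.79, 3.14, 3.14, 3.14].

## Interface

Orientations are given as [roll, pitch, yaw] about the fixed x, y, z axes, in that order (R = Rz(yaw) Ry(pitch) Rx(roll)).
In Python, from cell import env gives the robot as it stands.
- The arm moves only by the tool apply_moves, never from a script. Its arguments are lists of equal length, an entry for each row: "offset": the shift along the world's x, y, z in units of 25 mm (1.0 is 25 mm), a list of three; "yaw": the turn about the world's z in units of 6 degrees (1.0 is 6 degrees); "jaw": the closure, from -1 (fully open) to 1 (shut), so that 0 is half open. A call has 1 to 20 rows; each row is the pose to reach, as a shift and turn from the pose measured when the call began; what a row does not reach only later rows make up. A row lasts 1/8 s, in which the tool goes at most 62.5 mm and 10.7 degrees, less where a joint would pass 70% of its speed; a pose out of reach is approached as far as the arm can. A call with a gripper value outside its range is refused whole. The fingers move at their own pace and stop on an object; the grip force is fixed at half the most. Time passes only in rows, so rows that repeat a pose let the fingers close. It gives the time, the measured TCP pose, the force and the opening at its end, in the units of the state.
- env.state(): the state, without advancing time (a new reading comes with each control period).
- env.read_camera(name): name is "side" or "top" or "wrist"; returns a dict with "frame" (420x560x3 uint8, red, green, blue), "fx", "fy", "cx", "cy" (pixels), "xyz" and "rotation" of the camera in the world; the wrist camera has in their place "hand_eye" (4x4, takes a point from camera to tool coordinates, whose origin is the TCP and whose axes are the tool frame's). Camera axes: x right, y down, z forward; pixel columns grow to the right and rows downward; lengths in mm; the calibration is good to about 2 mm. A picture is of the moment at which its call begins: read the wrist's pose just before it. There is no depth.
- env.job_done(): hands the job in, once; it reports no verdict.
The state is a dict: "t": time; "joints": joint angles; "qvel": joint speeds; "tau": joint torques, N m; "eef_pos": TCP position; "tcp_rot": TCP orientation; "ft_force": force on the tool from outside, world axes, zero at the start; "moment": the same for the moment, N m; "opening": opening from 0.0 (shut) to 1.0 (fully open).
Only numpy, scipy, OpenCV 4.12 (cv2) and the standard library are available. Lean on these libraries where they do the work, as an engineer would, in place of code of your own. Each camera call takes 0.05 s, during which the arm holds its last target.

## Working session

There is one attempt and no reset: what is moved stays moved. The work goes in short steps, Python scripts to look and compute and a tool call to move; the robot and the scene stay as the last step left them, time stands still between calls to the robot, and variables do not carry over. Pictures are saved under pics/ and viewed, and the job is handed in when it is done.

Besides the shell and the picture viewer there is one more tool, called after "Call:" by a JSON object that holds its "api" and its "payload", one argument or row to a line. apply_moves: Moves the arm, as the interface text tells. Its arguments: {"type":"object","properties":{"offset":{"type":"array"},"yaw":{"type":"array"},"jaw":{"type":"array"}},"required":["offset","yaw","jaw"]}

```bash
ls; mkdir -p pics
python3 - <<'E'
from cell import env
import cv2,numpy as np
print(env.grasp_offset); s=env.state()
for k in s: print(k,np.round(s[k],3))
for n in ["side","top","wrist"]:
    c=env.read_camera(n); cv2.imwrite(f"pics/{n}0.png",c["frame"][:,:,::-1])
    print(n,{k:np.round(v,4).tolist() for k,v in c.items() if k!="frame"})
E
```

```text
pics
18.8
t 0.0
joints [-1.216  0.492  1.559  0.     1.092 -0.106]
qvel [-0.001 -0.    -0.001  0.001  0.001 -0.001]
tau [-2.0000e-03 -6.1264e+01 -2.5818e+01  6.9000e-02  4.8000e-02 -0.0000e+00]
eef_pos [ 277.865 -559.567  214.059]
tcp_rot [-1.682  1.57   1.92 ]
ft_force [-0.934 -0.4   -0.07 ]
moment [-0.003  0.031  0.055]
opening 1.001
side {'fx': 509.0335, 'fy': 509.0335, 'cx': 274.5705, 'cy': 201.1964, 'xyz': [-140.2571, 422.1893, 851.4986], 'rotation': [-2.3067, 0.0108, -2.1832]}
top {'fx': 445.142, 'fy': 445.142, 'cx': 276.8818, 'cy': 219.9904, 'xyz': [388.8992, -29.3732, 876.6184], 'rotation': [-2.9548, -0.0017, -1.5884]}
wrist {'fx': 348.8691, 'fy': 348.8691, 'cx': 282.2856, 'cy': 209.5878, 'hand_eye': [[-0.0, -0.2941, 0.9558, -170.4956], [1.0, -0.0005, -0.0001, -0.1873], [0.0005, 0.9558, 0.2941, -84.0817], [0.0, 0.0, 0.0, 1.0]]}
```

View pics/top0.png

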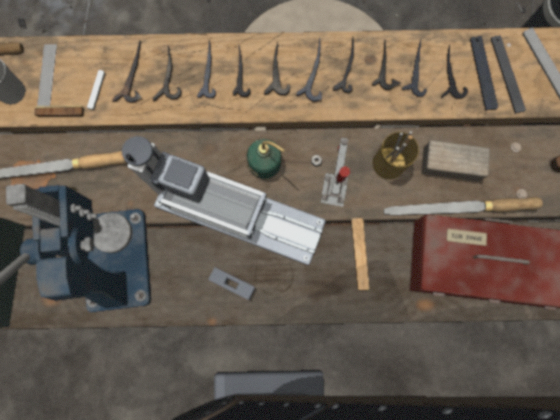

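View pics/side0.png

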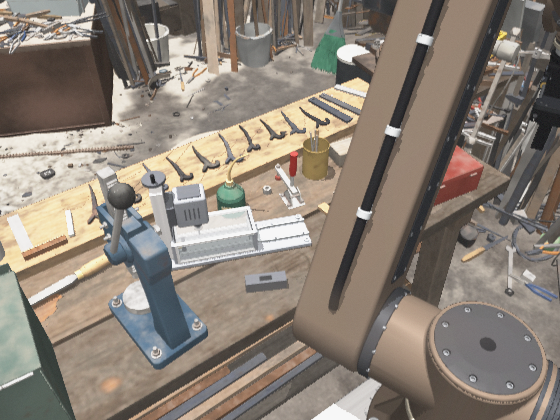

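View pics/wrist0.png

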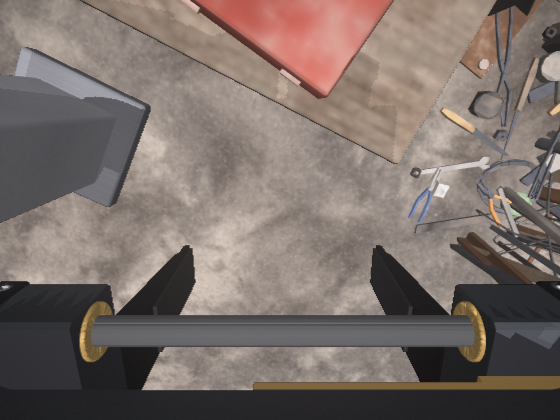

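Top view: blank at (231,284), stick at (361,254), station from tray end (313,240) to column (140,155), oil can (265,158), tin (396,155). Red box and a drill press are also around.

```bash
cat > h.py <<'E'
import numpy as np,cv2
from scipy.spatial.transform import Rotation as R
from cell import env
def ray(c,uv,T=None):
    d=np.array([(uv[0]-c["cx"])/c["fx"],(uv[1]-c["cy"])/c["fy"],1.])
    if T is None:
        return np.array(c["xyz"]),R.from_euler("xyz",c["rotation"]).as_matrix()@d
    return T[:3,3],T[:3,:3]@d
def onz(c,uv,z,T=None):
    o,d=ray(c,uv,T); return o+d*(z-o[2])/d[2]
def proj(c,p,T=None):
    if T is None: o=np.array(c["xyz"]);M=R.from_euler("xyz",c["rotation"]).as_matrix()
    else: o=T[:3,3];M=T[:3,:3]
    q=M.T@(np.array(p)-o); return np.array([c["fx"]*q[0]/q[2]+c["cx"],c["fy"]*q[1]/q[2]+c["cy"]])
def wristT(s,c):
    T=np.eye(4);T[:3,:3]=R.from_euler("xyz",s["tcp_rot"]).as_matrix();T[:3,3]=s["eef_pos"]
    return T@np.array(c["hand_eye"])
E
python3 - <<'E'
from h import *
c=env.read_camera("top"); f=c["frame"]
g=f[120:320,120:400][:,:,::-1]
cv2.imwrite("pics/topcrop.png",cv2.resize(g,None,fx=2.85,fy=2.85,interpolation=cv2.INTER_CUBIC))
hsv=cv2.cvtColor(f,cv2.COLOR_RGB2HSV)
print(f[284,220],f[290,245],f[254,361],f[300,200],f[240,300], hsv[284,220],hsv[254,361],hsv[300,200])
E
```

```text
[118 121 125] [121 124 131] [217 179 131] [99 90 80] [225 228 228] [107  14 125] [ 17 101 217] [16 49 99]
```

View pics/topcrop.png

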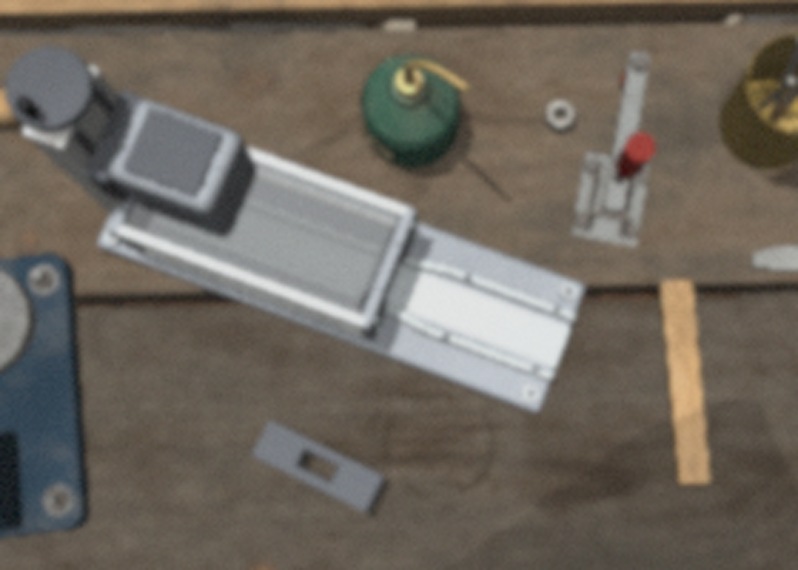

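Run:
```python
from h import *
c=env.read_camera("top"); f=c["frame"]
hsv=cv2.cvtColor(f,cv2.COLOR_RGB2HSV).astype(int)
mb=((hsv[...,1]<35)&(hsv[...,2]>85)).astype(np.uint8); mb[:262]=0;mb[302:]=0;mb[:,:205]=0;mb[:,260:]=0
ms=((hsv[...,2]>165)&(hsv[...,1]>60)).astype(np.uint8); ms[:214]=0;ms[295:]=0;ms[:,:345]=0;ms[:,375:]=0
for n,m,z in(("blank",mb,26),("stick",ms,10)):
    k=max(cv2.findContours(m,cv2.RETR_EXTERNAL,cv2.CHAIN_APPROX_NONE)[0],key=cv2.contourArea)
    P=np.array([onz(c,q[0],z)[:2] for q in k],np.float32)
    r=cv2.minAreaRect(P); print(n,r); print(cv2.boxPoints(r).round(1).tolist())
def w(u,v,z): return onz(c,(u/2.85+120-.3,v/2.85+120-.3),z)[:2].round(1)
for z in (5,12): print("plate",z,w(585,287,z),w(541,411,z),w(100,243,z))
print("gate top",w(413,210,70),w(370,328,70))
print("rails z20 R",w(575,318,20),"L",w(551,379,20))
pr=[w(u,v,20) for u,v in [(575,318),(410,258),(551,379),(390,310)]];print(pr)
```

```text
blank ((429.82965087890625, 56.39580154418945), (88.44385528564453, 30.86815643310547), 62.76350021362305)
[[395.8999938964844, 24.100000381469727], [423.29998779296875, 10.0], [463.79998779296875, 88.69999694824219], [436.29998779296875, 102.80000305175781]]
stick ((485.08984375, -195.20523071289062), (138.23828125, 21.42966651916504), 2.5693325996398926)
[[415.6000061035156, -187.60000610351562], [416.5, -209.0], [554.5999755859375, -202.8000030517578], [553.7000122070312, -181.39999389648438]]
plate 5 [ 551.1 -129.6] [465.  -96.1] [588.5 210.4]
plate 12 [ 549.8 -128.8] [464.4 -95.6] [586.9 208.5]
gate top [592.2 -11.5] [514.6  17.2]
rails z20 R [ 526.9 -120.2] L [ 485.3 -102.4]
[array([ 526.9, -120.2]), array([570.7,  -7.8]), array([ 485.3, -102.4]), array([534.6,   6.3])]
```

Blank ≈(431,57) with its long axis at about 63°, stick (485,-195) with its long axis along world x at about 2.6°, feed direction at about 68.5°. Measured sizes match the given ones (plate about 328 mm, stick 138×21). Next I work out the tool yaw convention.

Run:
```python
from h import *
s=env.state(); M=R.from_euler("xyz",s["tcp_rot"]).as_matrix(); print(M.round(3))
a=np.degrees(np.arctan2(M[1,1],M[0,1])); z=np.degrees(np.arctan2(M[1,2],M[0,2])); print("y az",a,"z az",z, "joint1-yaw",np.degrees(s["joints"][0]),s["t"])
```

```text
[[-0.     0.445 -0.896]
 [ 0.    -0.896 -0.445]
 [-1.    -0.    -0.   ]]
y az -63.59702229578859 z az -153.59702317280542 joint1-yaw -69.64699111362961 0.25
```

Call:
{"api": "apply_moves", "payload": {
  "offset": [
    [2,4,0],
    [4,8,0],
    [6.1,12.4,0],
    [6.1,14.5,0],
    [6.1,17,0],
    [6.1,19.5,0],
    [6.1,22,0],
    [6.1,24.6,0],
    [6.1,24.6,0],
    [6.1,24.6,0],
    [6.1,24.6,0]
  ],
  "yaw": [0,0,0,1.2,2.4,3.6,4.8,6,6.1,6.1,6.1],
  "jaw": [-0.3,-0.3,-0.3,-0.3,-0.3,-0.3,-0.3,-0.3,-0.3,-0.3,-0.3]
}}

```text
t: 1.62
eef_pos: [430.1, 58.2, 214.5]
tcp_rot: [-2.487, 1.57, 1.758]
ft_force: [0.9, -0.9, 0.1]
opening: 0.65
```

Run:
```python
from h import *
import pickle
s=env.state(); c=env.read_camera("wrist"); cv2.imwrite("pics/w1.png",c["frame"][:,:,::-1])
pickle.dump((s,c),open("w1.pkl","wb"))
c=env.read_camera("top"); cv2.imwrite("pics/t1.png",c["frame"][:,:,::-1])
print(s["eef_pos"],s["joints"])
```

```text
[430.1275698   58.2204643  214.52337026] [-1.81736812e-02  2.19696892e-01  2.00097739e+00  5.88646879e-04
  9.21015900e-01  4.49020287e-01]
```

View pics/w1.png

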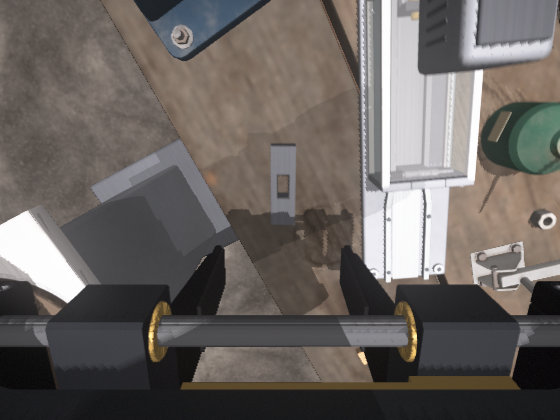

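Wrist view: blank at (283,184), tray end about (405,280), gate front top edge (383,190)–(472,186), flap unobstructed. Measuring from this view.

Run:
```python
from h import *
import pickle
s,c=pickle.load(open("w1.pkl","rb")); T=wristT(s,c); f=c["frame"]
hsv=cv2.cvtColor(f,cv2.COLOR_RGB2HSV).astype(int)
cv2.imwrite("pics/w1b.png",cv2.resize(f[120:290,250:460][:,:,::-1],None,fx=3.5,fy=3.5,interpolation=cv2.INTER_CUBIC))
mb=((hsv[...,1]<40)&(hsv[...,2]>95)).astype(np.uint8); m=np.zeros_like(mb); m[138:228,262:305]=mb[138:228,262:305]
k=max(cv2.findContours(m,cv2.RETR_EXTERNAL,cv2.CHAIN_APPROX_NONE)[0],key=cv2.contourArea)
r=cv2.minAreaRect(np.array([onz(c,q[0],26,T)[:2] for q in k],np.float32)); print(r,cv2.minAreaRect(k))
```

```text
((432.72039794921875, 61.84185028076172), (75.88837432861328, 26.833049774169922), 62.590293884277344) ((283.0, 180.5), (26.0, 71.0), 0.0)
```

View pics/w1b.png

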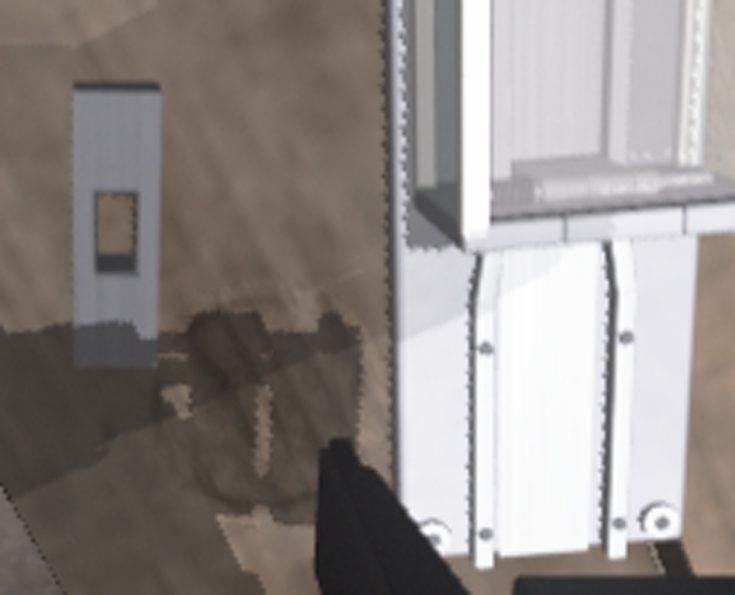

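Run:
```python
from h import *
import pickle
s,c=pickle.load(open("w1.pkl","rb")); T=wristT(s,c)
def w(u,v,z): return onz(c,(u/3.5+250-.36,v/3.5+120-.36),z,T)[:2]
P=np.array([w(74,91,26),w(160,91,26),w(157,366,26),w(74,366,26)],np.float32)
print(P.round(1).tolist(),P.mean(0)); r=cv2.minAreaRect(P); print(r)
A=w(482,568,20);B=w(615,557,20); A2=w(480,350,20);B2=w(620,342,20)   # rail top mids rear, and mid
print("rails",A,B,np.linalg.norm(A-B),A2,B2,np.linalg.norm(A2-B2))
for a,b in((A,A2),(B,B2)): print("ang",np.degrees(np.arctan2(*(b-a)[::-1])))
G=w(466,250,70); print("gate top left",G)
rear=(A+B)/2; print("rear mid",rear)
for ang in (68,68.5,69):
    u=np.array([np.cos(np.radians(ang)),np.sin(np.radians(ang))]);l=np.array([-u[1],u[0]])
    print(ang,"gate from rear",rear+123*u,"gate from G",G-42.5*l)
```

```text
[[438.70001220703125, 100.80000305175781], [461.0, 89.5], [422.70001220703125, 13.699999809265137], [399.70001220703125, 25.399999618530273]] [430.5373  57.3337]
((430.36029052734375, 57.4239616394043), (84.88701629638672, 25.868453979492188), 63.17390060424805)
rails [ 487.28675543 -101.47683015] [ 528.35979351 -117.66272176] 44.14722577624565 [515.33656096 -29.49381191] [555.68903893 -46.91905253] 43.95408386814072
ang 68.7105033166174
ang 68.87777266019795
gate top left [515.98887254  20.61681078]
rear mid [ 507.82327447 -109.56977596]
68 gate from rear [553.89988546   4.47383815] gate from G [555.39418636   4.69603056]
68.5 gate from rear [552.90292536   4.8715849 ] gate from G [555.53161918   5.04050865]
69 gate from rear [551.90253226   5.2606165 ] gate from G [555.66604066   5.38617293]
```

Call:
{"api": "apply_moves", "payload": {
  "offset": [
    [0,-0.03,-2.5],
    [0,-0.03,-5],
    [0,-0.03,-7],
    [0,-0.03,-8.14],
    [0,-0.03,-8.14],
    [0,-0.03,-8.14],
    [0,-0.03,-8.14],
    [0,-0.03,-8.14],
    [0,-0.03,-8.14],
    [0,-0.03,-8.14],
    [0,-0.03,-8.14]
  ],
  "yaw": [0,0,0,0,0,0,0,0,0,0,0],
  "jaw": [-0.3,-0.3,-0.3,-0.3,-0.3,1,1,1,1,1,1]
}}

```text
t: 3.1
eef_pos: [430.4, 56.2, 11.4]
tcp_rot: [2.83, 1.57, 0.791]
ft_force: [-0.8, -0.0, 7.8]
opening: 0.27
```

Call:
{"api": "apply_moves", "payload": {
  "offset": [
    [0,0,1.2],
    [0,0,2.4],
    [1,-1.2,2.4],
    [2,-2.4,2.4],
    [3,-3.6,2.4],
    [3.94,-4.6,2.4],
    [3.94,-4.6,2.4],
    [3.94,-4.6,2.4],
    [3.94,-4.6,2.4]
  ],
  "yaw": [0,0,0.3,0.6,0.92,0.92,0.92,0.92,0.92],
  "jaw": [1,1,1,1,1,1,1,1,1]
}}

```text
t: 4.22
eef_pos: [528.1, -58.1, 71.3]
tcp_rot: [-1.958, 1.57, 2.383]
ft_force: [-0.2, 0.0, -5.6]
opening: 0.271
```

Run:
```python
from h import *
import pickle
s=env.state(); c=env.read_camera("wrist"); cv2.imwrite("pics/w2.png",c["frame"][:,:,::-1])
pickle.dump((s,c),open("w2.pkl","wb"))
M=R.from_euler("xyz",s["tcp_rot"]).as_matrix()
print(s["eef_pos"],s["ft_force"],np.degrees(np.arctan2(M[1,1],M[0,1])),s["t"])
u=np.array([.363,.932]);l=np.array([-.932,.363]);d=s["eef_pos"][:2]-np.array([553.5,4.5]);print("marker xy",d@u,d@l)
```

```text
[528.11750973 -58.05244018  71.27224967] [-0.22651455  0.0102416  -5.59072088] -21.253659124870786 4.225
marker xy -67.51271821219561 0.9499451434135172
```

View pics/w2.png

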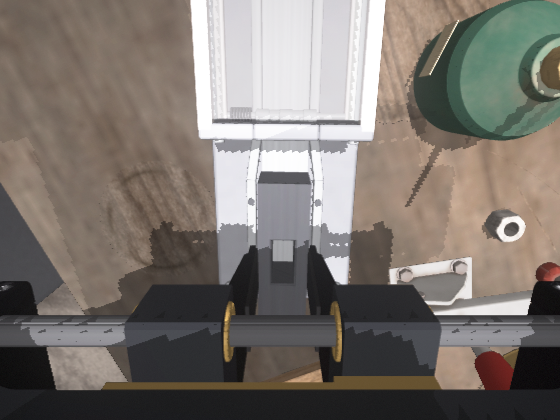

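Call:
{"api": "apply_moves", "payload": {
  "offset": [
    [0.05,-0.02,-0.8],
    [0.05,-0.02,-1.5],
    [0.05,-0.02,-1.85],
    [0.05,-0.02,-1.89],
    [0.05,-0.02,-1.89]
  ],
  "yaw": [0,0,0,0,0],
  "jaw": [1,1,1,1,1]
}}

```text
t: 4.9
eef_pos: [529.4, -58.0, 25.9]
tcp_rot: [2.57, 1.57, 0.629]
ft_force: [-5.7, 2.4, 19.7]
opening: 0.271
```

Run:
```python
from h import *
s=env.state(); c=env.read_camera("wrist"); cv2.imwrite("pics/w3.png",c["frame"][:,:,::-1])
t=env.read_camera("top"); cv2.imwrite("pics/t3.png",t["frame"][:,:,::-1])
d=env.read_camera("side"); cv2.imwrite("pics/s3.png",cv2.resize(d["frame"][180:300,150:340][:,:,::-1],None,fx=4,fy=4,interpolation=cv2.INTER_CUBIC))
print(s["eef_pos"],s["ft_force"],s["moment"])
```

```text
[529.41921322 -58.00290653  25.92416972] [-5.67928155  2.37470293 19.72109393] [ 0.33388764  1.12383004 -0.17691812]
```

View pics/w3.png

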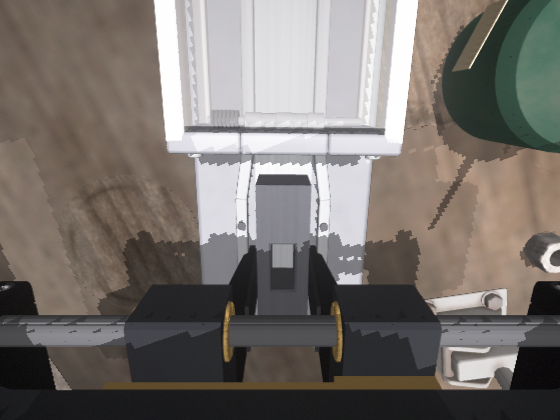

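View pics/s3.png

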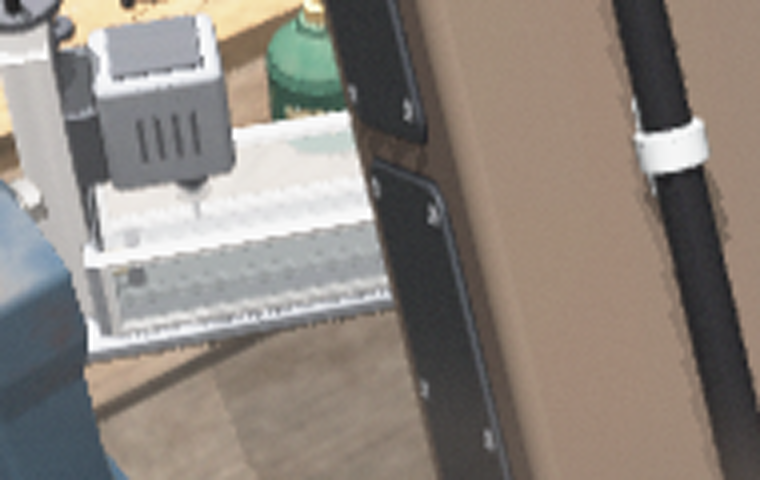

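The blank is centred between the rails (blank 256–310, rails about 243/324) and has reached the tray floor slightly early. I'll ease the pressure, release it and rise.

Call:
{"api": "apply_moves", "payload": {
  "offset": [
    [0,0,0.02],
    [0,0,0.02],
    [0,0,0.02]
  ],
  "yaw": [0,0,0],
  "jaw": [1,1,1]
}}

```text
t: 5.42
eef_pos: [529.3, -57.9, 26.2]
tcp_rot: [2.995, 1.57, 1.054]
ft_force: [-0.9, 0.1, -6.0]
opening: 0.269
```

Call:
{"api": "apply_moves", "payload": {
  "offset": [
    [0,0,0],
    [0,0,0],
    [0,0,0],
    [0,0,0],
    [0,0,0.5],
    [0,0,1.5],
    [-0.4,-1,3.5],
    [-0.4,-1,4],
    [-0.4,-1,4]
  ],
  "yaw": [0,0,0,0,0,0,0,0,0],
  "jaw": [0.2,0.1,0.1,0.1,0.1,0.1,0.1,0.1,0.1]
}}

```text
t: 6.55
eef_pos: [519.6, -82.8, 127.2]
tcp_rot: [1.945, 1.568, 0.004]
ft_force: [1.4, 0.3, 0.4]
opening: 0.452
```

Run:
```python
from h import *
import pickle
s=env.state(); c=env.read_camera("wrist"); cv2.imwrite("pics/w4.png",c["frame"][:,:,::-1])
pickle.dump((s,c),open("w4.pkl","wb"))
t=env.read_camera("top"); cv2.imwrite("pics/t4.png",t["frame"][:,:,::-1])
print(s["eef_pos"],s["ft_force"],s["opening"],s["t"])
```

```text
[519.58765274 -82.84620864 127.21849502] [1.39867021 0.25560214 0.41907028] 0.4521477745942424 6.55
```

View pics/w4.png

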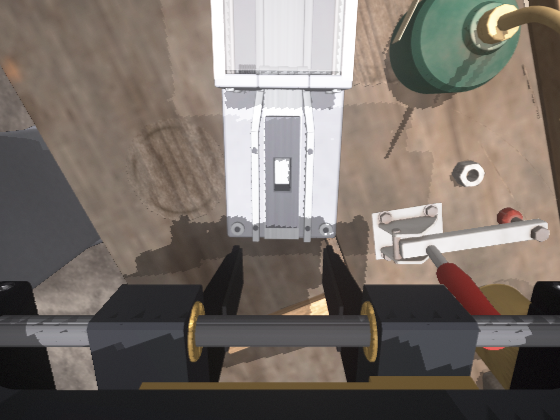

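Blank lies straight and flat between the rails: cols 264–300, rows about 116–229. Tray end is at row 238. Quick numeric check, plus stick refinement.

Run:
```python
from h import *
import pickle
s,c=pickle.load(open("w4.pkl","rb")); T=wristT(s,c)
g0=np.array([553.5,4.5]);u=np.array([.363,.932]);l=np.array([-.932,.363])
def mk(p,z): d=onz(c,p,z,T)[:2]-g0; return (d@u).round(1),(d@l).round(1)
for n,p,z in [("bf L",(265,116),38),("bf R",(299,116),38),("br L",(264.5,229),38),("br R",(299.5,229),38),("railL end",(256,240),20),("railR end",(308,240),20),("railL gate",(263,92),20),("railR gate",(304,92),20),("gateL",(216,87),70),("gateR",(352,87),70)]: print(n,mk(p,z))
t=env.read_camera("top")["frame"]
cv2.imwrite("pics/t4b.png",cv2.resize(t[190:310,270:400][:,:,::-1],None,fx=4.5,fy=4.5,interpolation=cv2.INTER_CUBIC))
```

```text
bf L (np.float64(-19.0), np.float64(12.0))
bf R (np.float64(-19.0), np.float64(-12.5))
br L (np.float64(-105.6), np.float64(13.6))
br R (np.float64(-105.6), np.float64(-14.2))
railL end (np.float64(-122.3), np.float64(21.9))
railR end (np.float64(-122.3), np.float64(-22.6))
railL gate (np.float64(-2.2), np.float64(14.0))
railR gate (np.float64(-2.2), np.float64(-16.9))
gateL (np.float64(-0.6), np.float64(40.5))
gateR (np.float64(-0.6), np.float64(-43.4))
```

View pics/t4.png

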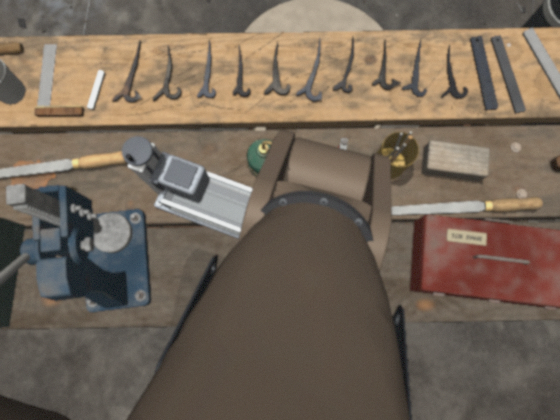

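Call:
{"api": "apply_moves", "payload": {
  "offset": [
    [-0.5,-0.8,0],
    [-1,-1.5,0],
    [-1.5,-2.2,0],
    [-2,-3,0],
    [-2.5,-3.8,0],
    [-3.06,-4.57,0],
    [-3.06,-4.57,0],
    [-3.06,-4.57,0],
    [-3.06,-4.57,0]
  ],
  "yaw": [-1.7,-3.4,-5.1,-6.8,-8.5,-10.2,-11,-11,-11],
  "jaw": [0.1,0.1,0.1,0.1,0.1,0.1,0.1,0.1,0.1]
}}

```text
t: 7.82
eef_pos: [442.4, -196.2, 124.7]
tcp_rot: [-1.4, 1.568, 1.793]
ft_force: [-0.2, -0.2, 0.5]
opening: 0.454
```

Run:
```python
from h import *
import pickle
s=env.state(); c=env.read_camera("wrist"); cv2.imwrite("pics/w5.png",c["frame"][:,:,::-1])
pickle.dump((s,c),open("w5.pkl","wb"))
T=wristT(s,c);f=c["frame"]
hsv=cv2.cvtColor(f,cv2.COLOR_RGB2HSV).astype(int)
m=((hsv[...,2]>165)&(hsv[...,1]>60)).astype(np.uint8); m[255:]=0; m[:,:230]=0;m[:,340:]=0
k=max(cv2.findContours(m,cv2.RETR_EXTERNAL,cv2.CHAIN_APPROX_NONE)[0],key=cv2.contourArea)
print(cv2.minAreaRect(k)); r=cv2.minAreaRect(np.array([onz(c,q[0],10,T)[:2] for q in k],np.float32)); print(r,cv2.boxPoints(r).round(1).tolist())
M=R.from_euler("xyz",s["tcp_rot"]).as_matrix()
print(s["eef_pos"],np.degrees(np.arctan2(M[1,1],M[0,1])),s["joints"])
```

```text
((282.0, 133.0), (138.0, 34.0), 90.0)
((499.53857421875, -192.33135986328125), (108.70792388916016, 25.896135330200195), 2.906724214553833) [[444.6000061035156, -182.1999969482422], [445.8999938964844, -208.0], [554.5, -202.5], [553.2000122070312, -176.60000610351562]]
[ 442.4067772  -196.18935911  124.66664553] -87.05077593644594 [-0.55493334  0.41991202  1.99574622  0.00248838  0.7275628   0.9625292 ]
```

View pics/w5.png

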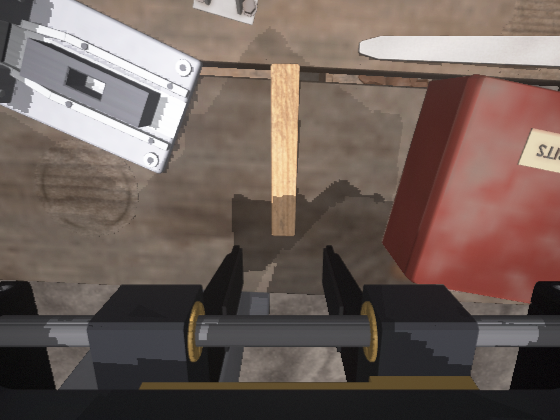

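Run:
```python
from h import *
import pickle
s,c=pickle.load(open("w5.pkl","rb")); T=wristT(s,c)
P=np.array([onz(c,p,10,T)[:2] for p in [(271.5,65),(299.5,65),(296,235.5),(271.5,235.5)]],np.float32);print(P.round(1).tolist(),P.mean(0),cv2.minAreaRect(P))
t=cv2.imread("pics/top0.png"); cv2.imwrite("pics/box.png",cv2.resize(t[200:320,340:480],None,fx=5,fy=5,interpolation=cv2.INTER_CUBIC))
tc=env.read_camera("top")
for uv in [(411,282),(477,76)]:
  for h in (0,40,60,80,100,120):
    q=onz(c,uv,h,T); print(uv,h,q[:2].round(),((proj(tc,q)-[340,200])*5).round())
print(onz(c,(385,243),0,T).round(), onz(c,(430,85),0,T).round())
```

```text
[[552.7000122070312, -181.6999969482422], [553.7999877929688, -202.89999389648438], [415.5, -208.89999389648438], [414.29998779296875, -187.5]] [ 484.07935 -195.2187 ] ((484.06951904296875, -195.16644287109375), (138.64828491210938, 21.443248748779297), 2.4868009090423584)
(411, 282) 0 [ 370. -321.] [436. 556.]
(411, 282) 40 [ 391. -303.] [421. 500.]
(411, 282) 60 [ 402. -295.] [412. 471.]
(411, 282) 80 [ 413. -286.] [404. 440.]
(411, 282) 100 [ 423. -277.] [394. 407.]
(411, 282) 120 [ 434. -268.] [385. 373.]
(477, 76) 0 [ 554. -344.] [457.  89.]
(477, 76) 40 [ 550. -323.] [440.  79.]
(477, 76) 60 [ 548. -313.] [431.  74.]
(477, 76) 80 [ 546. -303.] [421.  69.]
(477, 76) 100 [ 545. -292.] [411.  63.]
(477, 76) 120 [ 543. -282.] [400.  57.]
[ 408. -291.    0.] [ 545. -308.    0.]
```

View pics/box.png

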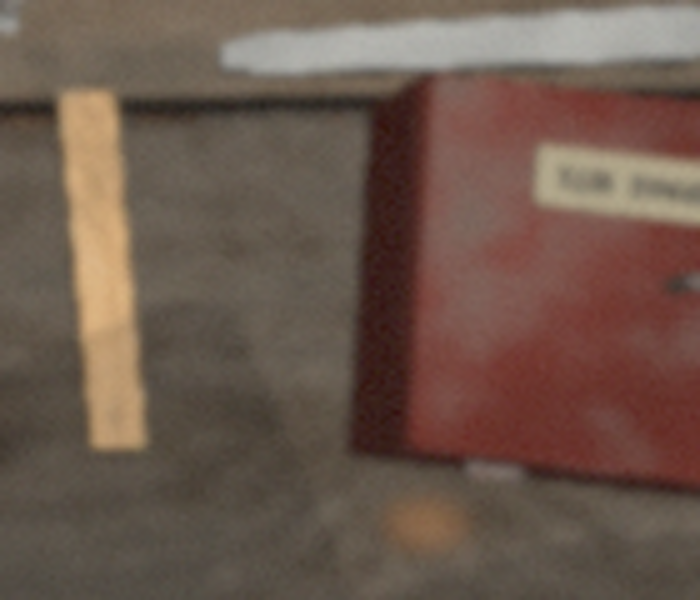

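Call:
{"api": "apply_moves", "payload": {
  "offset": [
    [-0.04,-0.04,-2],
    [-0.04,-0.04,-4],
    [-0.04,-0.04,-4.7],
    [-0.04,-0.04,-4.9],
    [-0.04,-0.04,-4.9],
    [-0.04,-0.04,-4.9],
    [-0.04,-0.04,-4.9],
    [-0.04,-0.04,-4.9],
    [-0.04,-0.04,-4.9],
    [-0.04,-0.04,-4.9]
  ],
  "yaw": [-0.07,-0.07,-0.07,-0.07,-0.07,-0.07,-0.07,-0.07,-0.07,-0.07],
  "jaw": [0.1,0.1,0.1,0.1,0.1,1,1,1,1,1]
}}

```text
t: 9.18
eef_pos: [441.7, -197.4, 3.0]
tcp_rot: [-2.108, 1.569, 1.077]
ft_force: [-0.7, 0.4, 6.9]
opening: 0.228
```

Call:
{"api": "apply_moves", "payload": {
  "offset": [
    [0,0,1],
    [0,0,2.5],
    [0.2,0,2.5],
    [0.4,-0.1,2.5],
    [0.6,-0.2,2.5],
    [0.9,-0.3,2.5],
    [1.19,-0.44,2.5],
    [1.19,-0.44,2.5],
    [1.19,-0.44,2.5],
    [1.19,-0.44,2.5],
    [1.19,-0.44,2.5]
  ],
  "yaw": [0,0,1.7,3.4,5.1,6.8,8.5,10.2,11.03,11.03,11.03],
  "jaw": [1,1,1,1,1,1,1,1,1,1,1]
}}

```text
t: 10.55
eef_pos: [471.5, -208.4, 65.5]
tcp_rot: [-2.108, 1.569, 2.23]
ft_force: [-0.2, -0.7, -0.1]
opening: 0.225
```

```bash
cat > look.py <<'E'
from h import *
import sys
def look(n):
    s=env.state(); c=env.read_camera("wrist"); cv2.imwrite(f"pics/{n}.png",c["frame"][:,:,::-1])
    M=R.from_euler("xyz",s["tcp_rot"]).as_matrix()
    g0=np.array([554.2,4.2]);u=np.array([.363,.932]);l=np.array([-.932,.363]);d=s["eef_pos"][:2]-g0
    print("t",round(s["t"],2),"eef",s["eef_pos"].round(2),"yaz",np.degrees(np.arctan2(M[1,1],M[0,1])).round(2),"mk",(d@u).round(1),(d@l).round(1),"F",np.round(s["ft_force"],2),"along",(np.array(s["ft_force"])[:2]@u).round(2),"lat",(np.array(s["ft_force"])[:2]@l).round(2))
    return s,c
if __name__=="__main__": look(sys.argv[1])
E
python3 look.py w6
```

```text
t 10.55 eef [ 471.45 -208.37   65.53] yaz -21.44 mk -228.2 -0.0 F [-0.19 -0.67 -0.09] along -0.69 lat -0.07
```

View pics/w6.png

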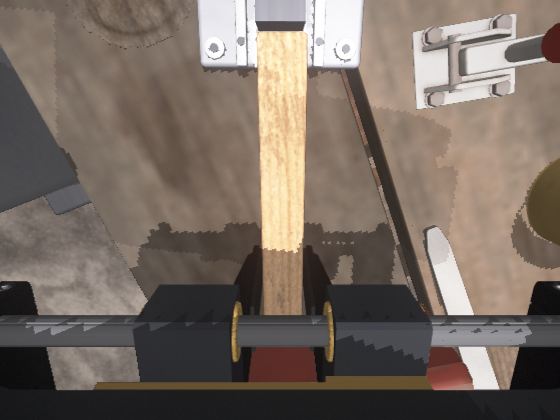

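Call:
{"api": "apply_moves", "payload": {
  "offset": [
    [0,0,-0.8],
    [0,0,-1.5],
    [0,0,-1.66],
    [0,0,-1.66]
  ],
  "yaw": [0,0,0,0],
  "jaw": [1,1,1,1]
}}

```text
t: 11.1
eef_pos: [471.5, -208.4, 24.1]
tcp_rot: [-2.072, 1.569, 2.266]
ft_force: [0.0, 0.7, -0.5]
opening: 0.228
```

```bash
python3 look.py w7
python3 - <<'E'
from h import *
t=env.read_camera("side"); cv2.imwrite("pics/s7.png",cv2.resize(t["frame"][200:280,220:400][:,:,::-1],None,fx=4.4,fy=4.4,interpolation=cv2.INTER_CUBIC))
E
```

```text
t 11.1 eef [ 471.48 -208.4    24.15] yaz -21.45 mk -228.2 -0.1 F [ 0.03  0.71 -0.48] along 0.67 lat 0.23
```

View pics/w7.png

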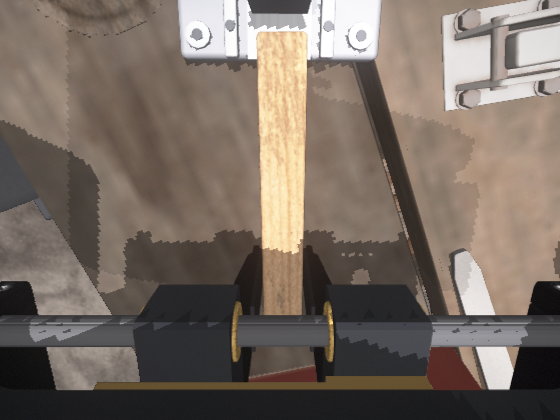

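View pics/s7.png

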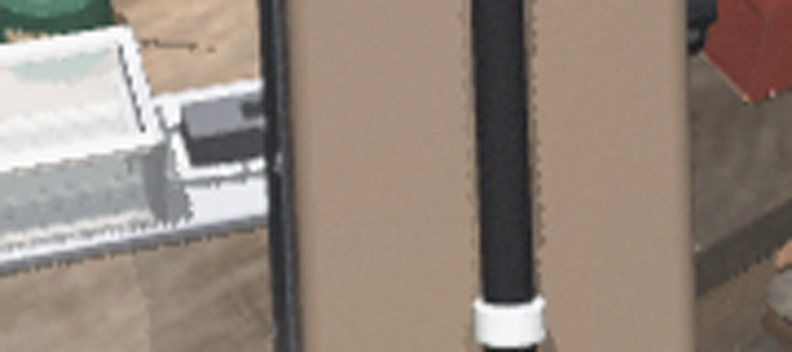

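Call:
{"api": "apply_moves", "payload": {
  "offset": [
    [0.05,0.13,0],
    [0.1,0.26,0],
    [0.15,0.38,0],
    [0.2,0.51,0],
    [0.25,0.63,0],
    [0.29,0.75,0],
    [0.33,0.84,0],
    [0.36,0.93,0],
    [0.36,0.93,0]
  ],
  "yaw": [0,0,0,0,0,0,0,0,0],
  "jaw": [1,1,1,1,1,1,1,1,1]
}}

```text
t: 12.32
eef_pos: [480.7, -184.9, 24.5]
tcp_rot: [-2.368, 1.57, 1.97]
ft_force: [-0.5, -0.6, 0.3]
opening: 0.226
```

```bash
python3 look.py w8
```

```text
t 12.32 eef [ 480.71 -184.95   24.52] yaz -21.43 mk -203.0 -0.2 F [-0.49 -0.64  0.31] along -0.78 lat 0.23
```

View pics/w8.png

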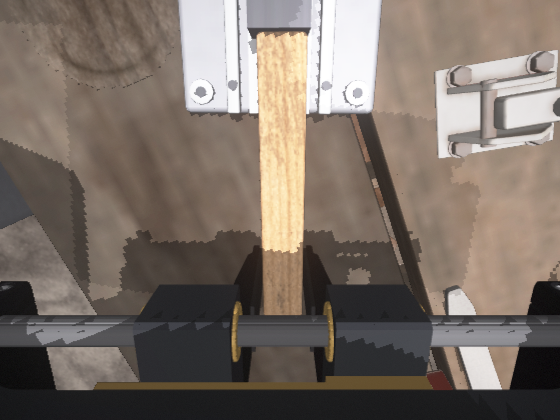

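Stick touches the blank's rear end at row 31, still in line and not slipping in the grip. I continue through the flap.

Call:
{"api": "apply_moves", "payload": {
  "offset": [
    [0.06,0.15,0],
    [0.12,0.3,0],
    [0.18,0.45,0],
    [0.24,0.6,0],
    [0.29,0.75,0],
    [0.35,0.9,0],
    [0.41,1.05,0],
    [0.47,1.2,0]
  ],
  "yaw": [0,0,0,0,0,0,0,0],
  "jaw": [1,1,1,1,1,1,1,1]
}}

```text
t: 13.38
eef_pos: [492.4, -155.4, 24.6]
tcp_rot: [-1.91, 1.57, 2.428]
ft_force: [-3.8, -9.1, -0.6]
opening: 0.228
```

```bash
python3 look.py w9
```

```text
t 13.38 eef [ 492.41 -155.4    24.57] yaz -21.42 mk -171.2 -0.3 F [-3.84 -9.05 -0.55] along -9.83 lat 0.3
```

View pics/w9.png

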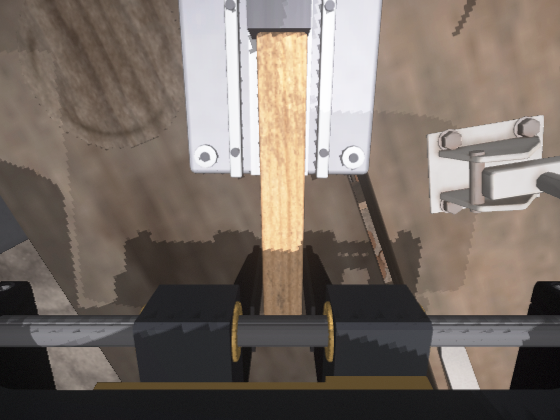

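Call:
{"api": "apply_moves", "payload": {
  "offset": [
    [0.06,0.15,0],
    [0.12,0.3,0],
    [0.18,0.45,0],
    [0.24,0.6,0],
    [0.3,0.75,0],
    [0.36,0.9,0],
    [0.42,1.05,0],
    [0.48,1.2,0]
  ],
  "yaw": [0,0,0,0,0,0,0,0],
  "jaw": [1,1,1,1,1,1,1,1]
}}

```text
t: 14.42
eef_pos: [504.5, -125.0, 24.5]
tcp_rot: [-1.61, 1.57, 2.729]
ft_force: [-1.9, -5.5, -0.6]
opening: 0.227
```

```bash
python3 look.py w10
```

```text
t 14.43 eef [ 504.47 -124.98   24.55] yaz -21.4 mk -138.5 -0.5 F [-1.94 -5.51 -0.6 ] along -5.84 lat -0.19
```

View pics/w10.png

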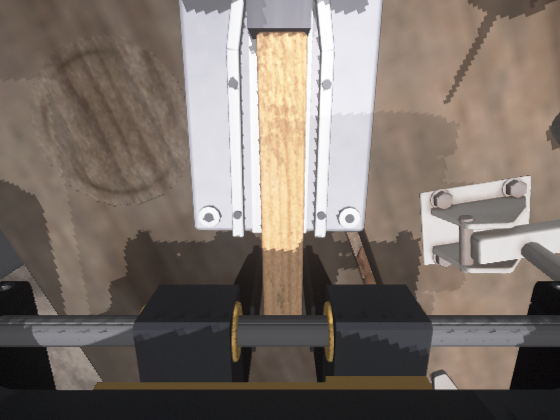

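Call:
{"api": "apply_moves", "payload": {
  "offset": [
    [0.05,0.15,0],
    [0.11,0.3,0],
    [0.16,0.46,0],
    [0.22,0.61,0],
    [0.28,0.76,0],
    [0.34,0.91,0],
    [0.4,1.06,0],
    [0.45,1.21,0]
  ],
  "yaw": [0,0,0,0,0,0,0,0],
  "jaw": [1,1,1,1,1,1,1,1]
}}

```text
t: 15.48
eef_pos: [515.8, -94.4, 24.5]
tcp_rot: [-1.433, 1.57, 2.906]
ft_force: [-1.2, -6.5, -0.7]
opening: 0.227
```

```bash
python3 look.py w11
```

```text
t 15.47 eef [515.78 -94.45  24.54] yaz -21.4 mk -105.9 -0.0 F [-1.18 -6.5  -0.69] along -6.48 lat -1.26
```

View pics/w11.png

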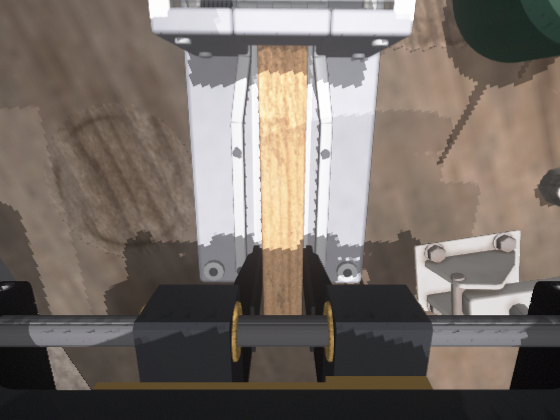

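Call:
{"api": "apply_moves", "payload": {
  "offset": [
    [0.06,0.15,0],
    [0.12,0.3,0],
    [0.18,0.45,0],
    [0.24,0.61,0],
    [0.3,0.76,0],
    [0.36,0.91,0],
    [0.42,1.06,0],
    [0.47,1.21,0]
  ],
  "yaw": [0,0,0,0,0,0,0,0],
  "jaw": [1,1,1,1,1,1,1,1]
}}

```text
t: 16.52
eef_pos: [527.5, -64.0, 24.5]
tcp_rot: [-1.314, 1.57, 3.025]
ft_force: [-1.1, -7.0, 0.8]
opening: 0.227
```

```bash
python3 look.py w12
```

```text
t 16.52 eef [527.54 -63.95  24.53] yaz -21.4 mk -73.2 0.1 F [-1.15 -7.01  0.76] along -6.95 lat -1.48
```

View pics/w12.png

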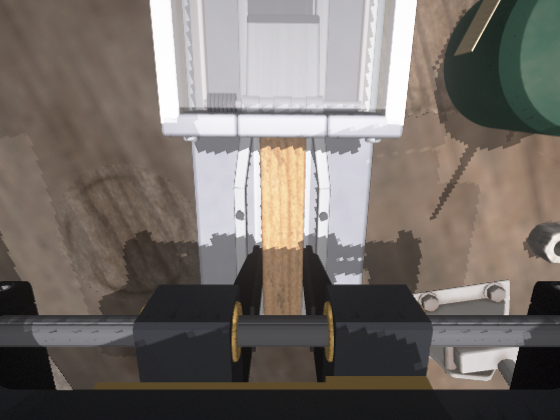

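Call:
{"api": "apply_moves", "payload": {
  "offset": [
    [0.03,0.08,0],
    [0.06,0.15,0],
    [0.09,0.23,0],
    [0.12,0.3,0],
    [0.12,0.3,0]
  ],
  "yaw": [0,0,0,0,0],
  "jaw": [1,1,1,1,1]
}}

```text
t: 17.2
eef_pos: [530.6, -56.0, 24.6]
tcp_rot: [-1.421, 1.57, 2.918]
ft_force: [-1.6, -4.1, 1.1]
opening: 0.227
```

```bash
python3 look.py w13
```

```text
t 17.2 eef [530.63 -56.03  24.6 ] yaz -21.39 mk -64.7 0.1 F [-1.61 -4.08  1.1 ] along -4.39 lat 0.02
```

View pics/w13.png

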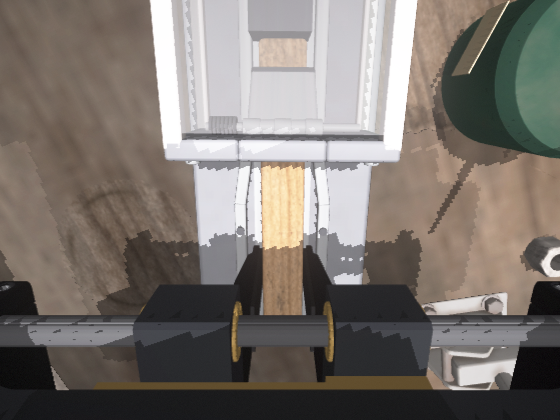

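Flap has dropped onto the stick (edge at row 68) and the blank's rear end is seen at row 38. Now I feel for the stop in small steps.

Call:
{"api": "apply_moves", "payload": {
  "offset": [
    [0.02,0.04,0],
    [0.03,0.08,0],
    [0.05,0.12,0],
    [0.05,0.12,0]
  ],
  "yaw": [0,0,0,0],
  "jaw": [1,1,1,1]
}}

```text
t: 17.75
eef_pos: [531.8, -53.1, 24.6]
tcp_rot: [-1.407, 1.57, 2.932]
ft_force: [-0.7, -4.0, 0.8]
opening: 0.224
```

Call:
{"api": "apply_moves", "payload": {
  "offset": [
    [0.01,0.02,0],
    [0.015,0.04,0],
    [0.015,0.04,0]
  ],
  "yaw": [0,0,0],
  "jaw": [1,1,1]
}}

```text
t: 18.12
eef_pos: [532.1, -52.2, 24.6]
tcp_rot: [-1.278, 1.569, 3.061]
ft_force: [-1.2, -5.5, -0.2]
opening: 0.226
```

Call:
{"api": "apply_moves", "payload": {
  "offset": [
    [0.01,0.02,0],
    [0.015,0.04,0],
    [0.015,0.04,0]
  ],
  "yaw": [0,0,0],
  "jaw": [1,1,1]
}}

```text
t: 18.5
eef_pos: [532.4, -51.4, 24.7]
tcp_rot: [-1.199, 1.569, 3.14]
ft_force: [-1.4, -4.9, 1.1]
opening: 0.226
```

Call:
{"api": "apply_moves", "payload": {
  "offset": [
    [0.01,0.02,0],
    [0.015,0.04,0],
    [0.015,0.04,0]
  ],
  "yaw": [0,0,0],
  "jaw": [1,1,1]
}}

```text
t: 18.88
eef_pos: [532.7, -50.6, 24.7]
tcp_rot: [-1.129, 1.569, -3.073]
ft_force: [-2.4, -5.7, 1.5]
opening: 0.225
```

Call:
{"api": "apply_moves", "payload": {
  "offset": [
    [0.01,0.02,0],
    [0.015,0.04,0],
    [0.015,0.04,0]
  ],
  "yaw": [0,0,0],
  "jaw": [1,1,1]
}}

```text
t: 19.25
eef_pos: [533.0, -49.7, 24.7]
tcp_rot: [-1.077, 1.569, -3.021]
ft_force: [-2.1, -5.1, 1.3]
opening: 0.227
```

Call:
{"api": "apply_moves", "payload": {
  "offset": [
    [0.01,0.02,0],
    [0.015,0.04,0],
    [0.015,0.04,0]
  ],
  "yaw": [0,0,0],
  "jaw": [1,1,1]
}}

```text
t: 19.62
eef_pos: [533.3, -48.8, 24.7]
tcp_rot: [-1.032, 1.569, -2.976]
ft_force: [-2.4, -6.2, 0.9]
opening: 0.23
```

Call:
{"api": "apply_moves", "payload": {
  "offset": [
    [0.01,0.02,0],
    [0.015,0.04,0],
    [0.015,0.04,0]
  ],
  "yaw": [0,0,0],
  "jaw": [1,1,1]
}}

```text
t: 20.0
eef_pos: [533.6, -48.0, 24.8]
tcp_rot: [-0.967, 1.569, -2.912]
ft_force: [-1.7, -5.7, 1.1]
opening: 0.223
```

Call:
{"api": "apply_moves", "payload": {
  "offset": [
    [0.01,0.02,0],
    [0.015,0.04,0],
    [0.015,0.04,0]
  ],
  "yaw": [0,0,0],
  "jaw": [1,1,1]
}}

```text
t: 20.38
eef_pos: [533.9, -47.2, 24.8]
tcp_rot: [-0.924, 1.569, -2.868]
ft_force: [-1.5, -5.2, 0.7]
opening: 0.227
```

Call:
{"api": "apply_moves", "payload": {
  "offset": [
    [0.01,0.02,0],
    [0.015,0.04,0],
    [0.015,0.04,0]
  ],
  "yaw": [0,0,0],
  "jaw": [1,1,1]
}}

```text
t: 20.75
eef_pos: [534.2, -46.3, 24.8]
tcp_rot: [-0.893, 1.568, -2.838]
ft_force: [-2.4, -5.7, 0.6]
opening: 0.229
```

Call:
{"api": "apply_moves", "payload": {
  "offset": [
    [0.01,0.02,0],
    [0.015,0.04,0],
    [0.015,0.04,0]
  ],
  "yaw": [0,0,0],
  "jaw": [1,1,1]
}}

```text
t: 21.12
eef_pos: [534.5, -45.5, 24.8]
tcp_rot: [-0.853, 1.568, -2.797]
ft_force: [-1.5, -5.5, 1.3]
opening: 0.228
```

```bash
python3 look.py w14
```

```text
t 21.12 eef [534.48 -45.53  24.82] yaz -21.41 mk -53.5 0.3 F [-1.49 -5.46  1.3 ] along -5.63 lat -0.59
```

View pics/w14.png

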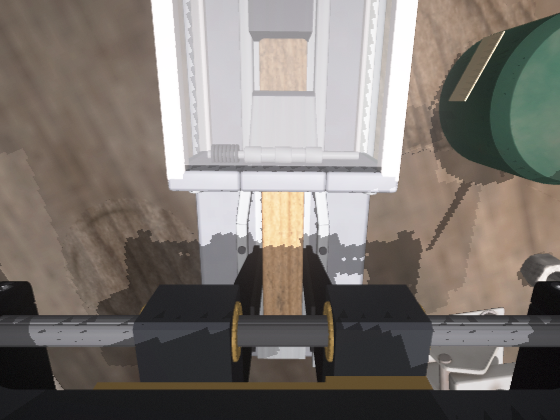

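Call:
{"api": "apply_moves", "payload": {
  "offset": [
    [0.01,0.02,0],
    [0.015,0.04,0],
    [0.015,0.04,0]
  ],
  "yaw": [0,0,0],
  "jaw": [1,1,1]
}}

```text
t: 21.55
eef_pos: [534.8, -44.7, 24.8]
tcp_rot: [-0.826, 1.568, -2.771]
ft_force: [-1.7, -5.7, 0.2]
opening: 0.228
```

Call:
{"api": "apply_moves", "payload": {
  "offset": [
    [0.01,0.02,0],
    [0.015,0.04,0],
    [0.015,0.04,0]
  ],
  "yaw": [0,0,0],
  "jaw": [1,1,1]
}}

```text
t: 21.92
eef_pos: [535.1, -43.9, 24.9]
tcp_rot: [-0.778, 1.568, -2.723]
ft_force: [-1.7, -6.9, 1.4]
opening: 0.226
```

Call:
{"api": "apply_moves", "payload": {
  "offset": [
    [0.01,0.02,0],
    [0.015,0.04,0],
    [0.015,0.04,0]
  ],
  "yaw": [0,0,0],
  "jaw": [1,1,1]
}}

```text
t: 22.3
eef_pos: [535.4, -43.1, 24.9]
tcp_rot: [-0.758, 1.568, -2.703]
ft_force: [-1.8, -5.9, 1.5]
opening: 0.228
```

Call:
{"api": "apply_moves", "payload": {
  "offset": [
    [0.01,0.02,0],
    [0.015,0.04,0],
    [0.015,0.04,0]
  ],
  "yaw": [0,0,0],
  "jaw": [1,1,1]
}}

```text
t: 22.68
eef_pos: [535.7, -42.3, 24.9]
tcp_rot: [-0.733, 1.568, -2.678]
ft_force: [-2.0, -5.2, 0.9]
opening: 0.23
```

Call:
{"api": "apply_moves", "payload": {
  "offset": [
    [0.01,0.02,0],
    [0.015,0.04,0],
    [0.015,0.04,0]
  ],
  "yaw": [0,0,0],
  "jaw": [1,1,1]
}}

```text
t: 23.05
eef_pos: [536.0, -41.4, 24.9]
tcp_rot: [-0.721, 1.568, -2.666]
ft_force: [-2.1, -6.4, 0.8]
opening: 0.221
```

Call:
{"api": "apply_moves", "payload": {
  "offset": [
    [0.01,0.02,0],
    [0.015,0.04,0],
    [0.015,0.04,0]
  ],
  "yaw": [0,0,0],
  "jaw": [1,1,1]
}}

```text
t: 23.42
eef_pos: [536.4, -40.6, 24.9]
tcp_rot: [-0.679, 1.567, -2.624]
ft_force: [-1.5, -4.9, 1.1]
opening: 0.229
```

Call:
{"api": "apply_moves", "payload": {
  "offset": [
    [0.01,0.02,0],
    [0.015,0.04,0],
    [0.015,0.04,0]
  ],
  "yaw": [0,0,0],
  "jaw": [1,1,1]
}}

```text
t: 23.8
eef_pos: [536.6, -39.8, 24.9]
tcp_rot: [-0.674, 1.567, -2.619]
ft_force: [-1.5, -6.0, 0.3]
opening: 0.228
```

Call:
{"api": "apply_moves", "payload": {
  "offset": [
    [0.01,0.02,0],
    [0.015,0.04,0],
    [0.015,0.04,0]
  ],
  "yaw": [0,0,0],
  "jaw": [1,1,1]
}}

```text
t: 24.18
eef_pos: [537.0, -39.0, 24.9]
tcp_rot: [-0.652, 1.567, -2.597]
ft_force: [-1.5, -5.5, 0.5]
opening: 0.229
```

Call:
{"api": "apply_moves", "payload": {
  "offset": [
    [0.01,0.02,0],
    [0.015,0.04,0],
    [0.015,0.04,0]
  ],
  "yaw": [0,0,0],
  "jaw": [1,1,1]
}}

```text
t: 24.55
eef_pos: [537.2, -38.2, 24.9]
tcp_rot: [-0.641, 1.567, -2.586]
ft_force: [-2.4, -5.6, 0.7]
opening: 0.224
```

Call:
{"api": "apply_moves", "payload": {
  "offset": [
    [0.01,0.02,0],
    [0.015,0.04,0],
    [0.015,0.04,0]
  ],
  "yaw": [0,0,0],
  "jaw": [1,1,1]
}}

```text
t: 24.92
eef_pos: [537.5, -37.5, 25.0]
tcp_rot: [-0.616, 1.567, -2.561]
ft_force: [-1.7, -5.7, 0.2]
opening: 0.229
```

Call:
{"api": "apply_moves", "payload": {
  "offset": [
    [0.01,0.02,0],
    [0.015,0.04,0],
    [0.015,0.04,0]
  ],
  "yaw": [0,0,0],
  "jaw": [1,1,1]
}}

```text
t: 25.3
eef_pos: [537.8, -36.7, 25.0]
tcp_rot: [-0.597, 1.566, -2.543]
ft_force: [-1.7, -7.1, 0.1]
opening: 0.229
```

```bash
python3 look.py w15
```

```text
t 25.3 eef [537.84 -36.68  25.  ] yaz -21.47 mk -44.0 0.4 F [-1.73 -7.11  0.08] along -7.26 lat -0.97
```

View pics/w15.png

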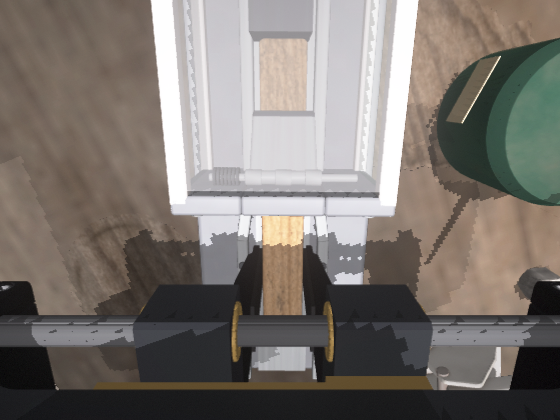

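Call:
{"api": "apply_moves", "payload": {
  "offset": [
    [0.01,0.02,0],
    [0.015,0.04,0],
    [0.015,0.04,0]
  ],
  "yaw": [0,0,0],
  "jaw": [1,1,1]
}}

```text
t: 25.72
eef_pos: [538.1, -35.9, 25.0]
tcp_rot: [-0.589, 1.566, -2.534]
ft_force: [-1.3, -5.6, 1.0]
opening: 0.229
```

Call:
{"api": "apply_moves", "payload": {
  "offset": [
    [0.01,0.02,0],
    [0.015,0.04,0],
    [0.015,0.04,0]
  ],
  "yaw": [0,0,0],
  "jaw": [1,1,1]
}}

```text
t: 26.1
eef_pos: [538.4, -35.2, 25.0]
tcp_rot: [-0.588, 1.566, -2.534]
ft_force: [-2.0, -5.3, 0.8]
opening: 0.224
```

Call:
{"api": "apply_moves", "payload": {
  "offset": [
    [0.01,0.02,0],
    [0.015,0.04,0],
    [0.015,0.04,0]
  ],
  "yaw": [0,0,0],
  "jaw": [1,1,1]
}}

```text
t: 26.48
eef_pos: [538.4, -34.8, 25.0]
tcp_rot: [-0.573, 1.565, -2.519]
ft_force: [-3.9, -10.4, 1.1]
opening: 0.228
```

Force rose to 11 N and travel stalled, so this is the stop. One more gentle press to confirm.

Call:
{"api": "apply_moves", "payload": {
  "offset": [
    [0.01,0.02,0],
    [0.015,0.04,0],
    [0.015,0.04,0],
    [0.015,0.04,0]
  ],
  "yaw": [0,0,0,0],
  "jaw": [1,1,1,1]
}}

```text
t: 26.98
eef_pos: [538.4, -34.8, 25.0]
tcp_rot: [-0.548, 1.564, -2.494]
ft_force: [-3.8, -13.4, 2.1]
opening: 0.23
```

```bash
python3 look.py w16
```

```text
t 26.98 eef [538.42 -34.78  24.98] yaz -21.49 mk -42.1 0.6 F [ -3.84 -13.45   2.11] along -13.93 lat -1.3
```

View pics/w16.png

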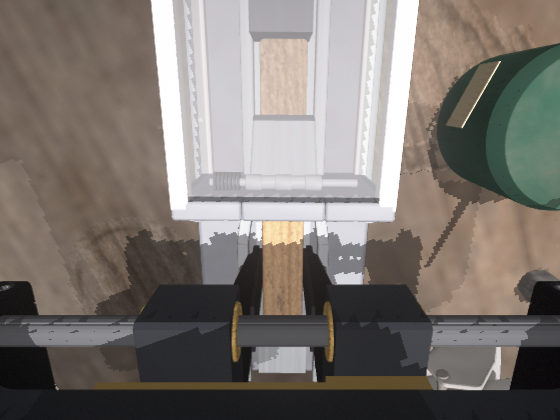

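Confirmed: no more travel at 14 N, and the stick has not slipped (its front still at row 38). Now I draw the stick straight out.

Call:
{"api": "apply_moves", "payload": {
  "offset": [
    [-0.05,-0.14,0],
    [-0.15,-0.4,0],
    [-0.28,-0.75,0],
    [-0.42,-1.12,0],
    [-0.56,-1.49,0],
    [-0.7,-1.86,0],
    [-0.84,-2.24,0],
    [-0.98,-2.61,0],
    [-1.12,-2.98,0],
    [-1.3,-3.38,0],
    [-1.4,-3.65,0],
    [-1.4,-3.65,0],
    [-1.4,-3.65,0]
  ],
  "yaw": [0,0,0,0,0,0,0,0,0,0,0,0,0],
  "jaw": [1,1,1,1,1,1,1,1,1,1,1,1,1]
}}

```text
t: 28.65
eef_pos: [503.5, -126.1, 25.0]
tcp_rot: [-0.533, 1.564, -2.479]
ft_force: [-0.5, -1.6, 1.4]
opening: 0.229
```

```bash
python3 look.py w17
```

```text
t 28.65 eef [ 503.47 -126.05   24.99] yaz -21.49 mk -139.8 0.0 F [-0.5  -1.57  1.41] along -1.65 lat -0.1
```

View pics/w17.png

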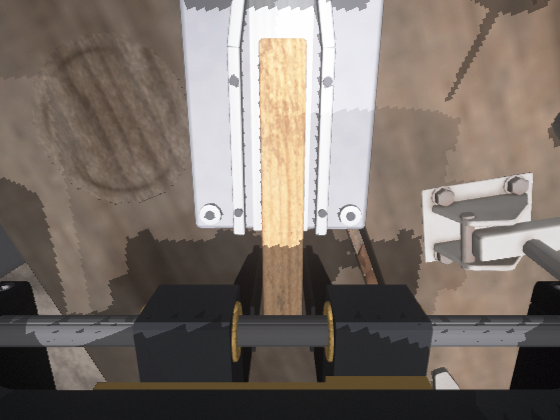

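Call:
{"api": "apply_moves", "payload": {
  "offset": [
    [0,0,1.2],
    [0,0,2.4],
    [-1,0.8,2.4],
    [-2,1.7,2.4],
    [-2.9,2.48,2.4],
    [-2.9,2.48,1.5],
    [-2.9,2.48,0.4],
    [-2.9,2.48,-0.4],
    [-2.9,2.48,-0.75],
    [-2.9,2.48,-0.82],
    [-2.9,2.48,-0.82]
  ],
  "yaw": [0,0,0,0,0,0,0,0,0,0,0],
  "jaw": [1,1,1,1,1,1,1,1,1,1,1]
}}

```text
t: 30.08
eef_pos: [431.1, -63.9, 4.9]
tcp_rot: [-0.501, 1.564, -2.446]
ft_force: [-0.7, -0.2, 2.0]
opening: 0.228
```

```bash
python3 look.py w18
```

```text
t 30.07 eef [431.08 -63.86   4.9 ] yaz -21.47 mk -108.1 90.0 F [-0.72 -0.22  1.99] along -0.46 lat 0.59
```

View pics/w18.png

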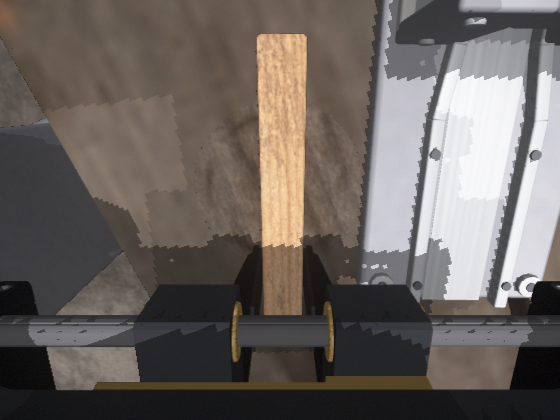

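Call:
{"api": "apply_moves", "payload": {
  "offset": [
    [0,0,-0.04],
    [0,0,-0.04]
  ],
  "yaw": [0,0],
  "jaw": [1,1]
}}

```text
t: 30.38
eef_pos: [431.3, -63.9, 4.3]
tcp_rot: [-0.38, 1.565, -2.326]
ft_force: [-0.6, -1.0, 1.7]
opening: 0.225
```

Call:
{"api": "apply_moves", "payload": {
  "offset": [
    [0,0,0],
    [0,0,0],
    [0,0,0],
    [0,0,0],
    [0,0,0.4],
    [0,0,1.5],
    [0,0,3],
    [0,-1.5,5],
    [0,-3.5,6.5],
    [0,-5.5,7],
    [0,-7.5,7],
    [0,-9.5,7],
    [0,-9.5,7],
    [0,-9.5,7]
  ],
  "yaw": [0,0,0,0,0,0,0,0,0,0,0,0,0,0],
  "jaw": [0.3,0.1,0.1,0.1,0.1,0.1,0.1,0.1,0.1,0.1,0.1,0.1,0.1,0.1]
}}

```text
t: 32.12
eef_pos: [430.9, -300.8, 179.5]
tcp_rot: [-0.481, 1.565, -2.427]
ft_force: [1.3, -0.1, -0.6]
opening: 0.451
```

```bash
python3 look.py w19
python3 - <<'E'
from h import *
for n in("top","side"):
    f=env.read_camera(n)["frame"];cv2.imwrite(f"pics/{n}19.png",f[:,:,::-1])
    g=f[120:320,120:400] if n=="top" else f[150:300,140:340]
    cv2.imwrite(f"pics/{n}19b.png",cv2.resize(g[:,:,::-1],None,fx=2.85 if n=="top" else 4,fy=2.85 if n=="top" else 4,interpolation=cv2.INTER_CUBIC))
E
```

```text
t 32.12 eef [ 430.85 -300.79  179.52] yaz -21.49 mk -329.0 4.2 F [ 1.28 -0.08 -0.63] along 0.39 lat -1.22
```

View pics/top19b.png

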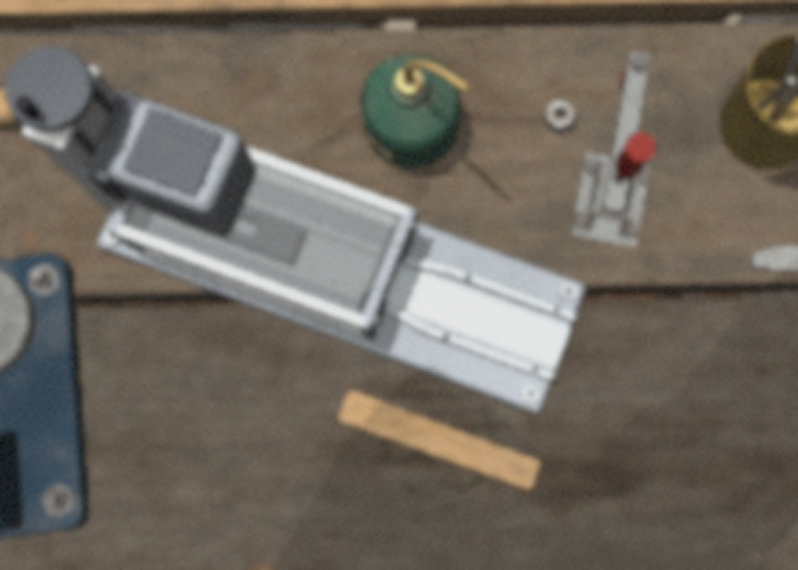

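View pics/side19b.png

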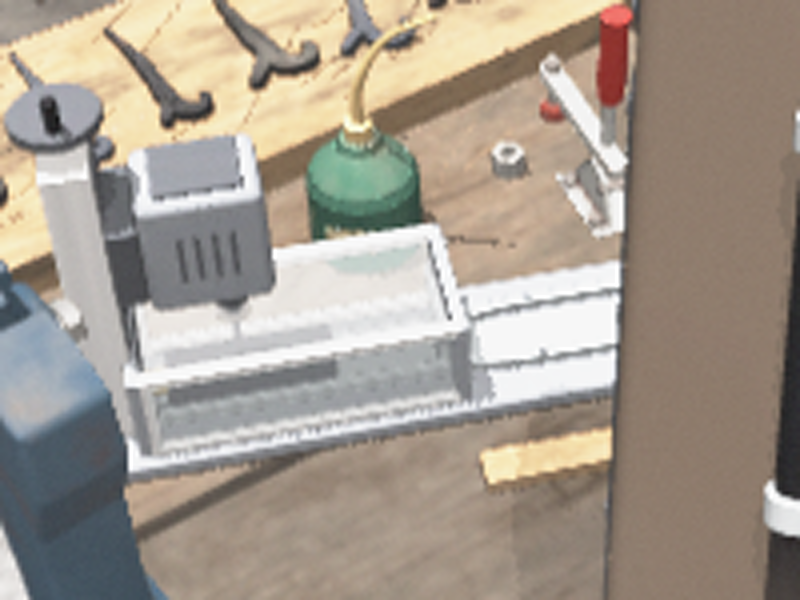

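Run:
```python
from h import *
c=env.read_camera("top")
g0=np.array([554.2,4.2]);u=np.array([.363,.932]);l=np.array([-.932,.363])
for p in [(306,238),(296,264)]:
    d=onz(c,(p[0]/2.85+119.7,p[1]/2.85+119.7),38)[:2]-g0; print("blank rear",d@u,d@l)
a=cv2.imread("pics/top0.png").astype(int);b=c["frame"][:,:,::-1].astype(int)
for n,(x0,x1,y0,y1) in dict(oil=(240,300,135,185),tin=(372,420,128,180)).items(): print(n,np.abs(a-b)[y0:y1,x0:x1].mean())
f=c["frame"];hsv=cv2.cvtColor(f,cv2.COLOR_RGB2HSV).astype(int)
m=((hsv[...,2]>150)&(hsv[...,1]>70)).astype(np.uint8);m[:250]=0;m[300:]=0;m[:,:230]=0;m[:,320:]=0
k=max(cv2.findContours(m,cv2.RETR_EXTERNAL,cv2.CHAIN_APPROX_NONE)[0],key=cv2.contourArea)
print("stick",cv2.minAreaRect(np.array([onz(c,q[0],10)[:2] for q in k],np.float32)))
```

```text
blank rear 63.927216952135154 -4.915399024879721
blank rear 63.67290088143737 14.168020896641442
oil 2.8605555555555555
tin 2.7940705128205128
stick ((447.1822509765625, -25.26830291748047), (139.12628173828125, 22.291748046875), 69.31230926513672)
```

View pics/w19.png

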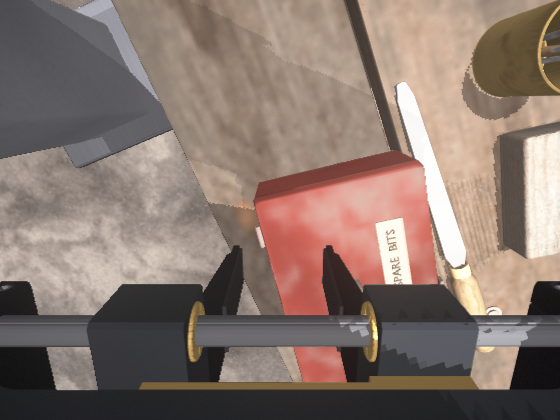

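Top-view estimate of the blank's rear (64) disagrees with the pushed value (71). The near end face may be in the picked edge, so I check more closely.

Run:
```python
from h import *
c=env.read_camera("top"); f=c["frame"]
g0=np.array([554.2,4.2]);u=np.array([.363,.932]);l=np.array([-.932,.363])
x0,y0,k=160,170,7
im=cv2.resize(f[y0:y0+75,x0:x0+110][:,:,::-1],None,fx=k,fy=k,interpolation=cv2.INTER_CUBIC)
im=np.clip((im.astype(float)-60)*1.6,0,255).astype(np.uint8)
for xr,z,col in((71,38,(0,0,255)),(71,12,(0,255,0)),(65.5,38,(255,0,0))):
    P=[((proj(c,[*(g0+u*xr+l*s),z])-[x0,y0]+.5)*k).astype(int) for s in(-13,13)]
    cv2.line(im,tuple(int(v) for v in P[0]),tuple(int(v) for v in P[1]),col,1)
cv2.imwrite("pics/z20.png",im)
```

```text
(no output)
```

View pics/z20.png

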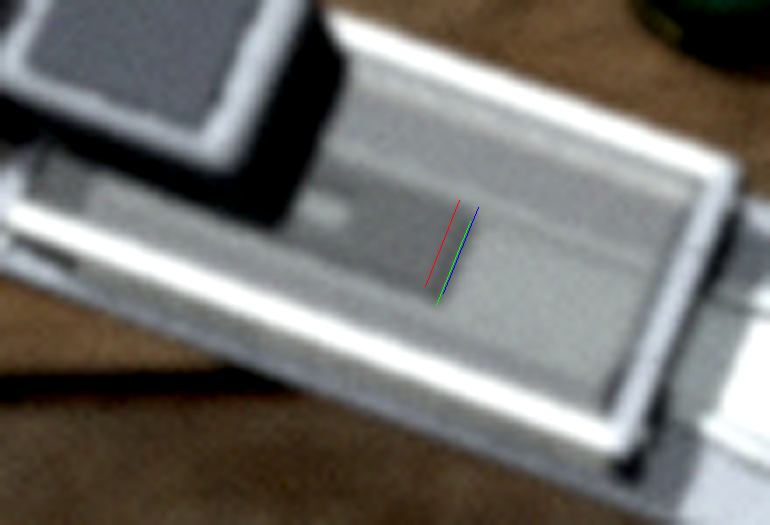

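The zoom settles it. The darker band just left of the green line is the rear end face, and it lies between the lines drawn for a rear end at 71 mm (top edge red, bottom edge green). So the blank is where the push left it. Nothing hangs in the hood between the blank and the gate, as in the first picture, and the stick lies flat beside the tray.

Run:
```python
from h import *
c=env.read_camera("top"); a=cv2.imread("pics/top0.png").astype(int);b=c["frame"][:,:,::-1].astype(int)
print("gate/flap area diff",np.abs(a-b)[205:232,238:262].mean(), env.state()["t"])
print(env.job_done())
```

```text
gate/flap area diff 4.023148148148148 32.425
the job is handed in; nothing more can be done
None
```

The blank is in the marking station against the end stop, the stick is drawn out and lying flat on the bench beside the station, and the job was handed in at about 32 s.

- **Loading:** I laid the blank in the tray, let go, and checked that it lay straight between the rails. Lowering it, it met the floor about 2 mm early and briefly took about 25 N of downward force before I eased off and released it.
- **Pushing home:** The push took up to about 10 N through the flap and 5–7 N while I felt for the stop in 1 mm steps. At the stop, travel ended with the rear end about 71 mm past the gate. Force read 11 N, then 14 N on a confirming press with no more movement; these readings include the sliding drag. The highest push force read was 14 N, but I only have readings at the end of each move, not between them.
- **Stick:** It lies parallel to the station, 90 mm to the left of its centre line. Its measured outline is 139 × 22 mm, which fits it lying flat.
- **Bystanders:** The oil can and scriber tin look the same as at the start in the top camera image.
- **Flap:** I judged it shut from the top view only. The gate area matches the first picture apart from a slightly larger pixel difference (4.0) than the untouched areas (2.8). I had no direct view of the flap angle.
- **Disagreement:** My first top-view estimate put the blank's rear end at 64 mm instead of 71. A zoomed view showed I had picked the lower edge of its end face, and it then agreed with 71.

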